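# Pick a checked flat plate off the granite surface plate

## Robot

A 6-joint arm with a two-finger parallel gripper is mounted at the origin on the work surface. World frame = base frame: x ahead of the robot, y to its left, z up, the work surface at z = 0. Lengths are in mm, angles in rad, forces in N, time in s.
With the tool pointing down it reaches from about 375 to 975 mm from the base axis. Payload 3.8 kg.
Tool frame: the origin (TCP) lies on the mounting face of the last link; the fingertips stand 173 mm ahead of it and the grasp point (between the pads) lies 155 mm ahead of it; x points along the fingers, y is the direction in which the jaws open and shut, and the axes are right-handed (so a half turn about x gives the same grasp; the last joint's range is limited). The gripper opens to 85 mm and grips with 20 to 120 N. Pads are 22 mm wide; open, the fingers measure 114 mm over their backs; the gripper's body (76 mm by 85 mm) begins 54 mm behind the grasp point. The pads swing forward as they close: fully open they stand 13 mm farther back than shut.
Start: joints at [1.191, 0.264, 1.604, -0, 1.274, -0.037], TCP at [226.883, 635.723, 404.68] pointing down, gripper open.
Joint ranges: [-2.63, 2.63], [-0.94, 2.18], [0.31, 2.57], [-1.31, 4.45], [0, 2.66], [-2.55, 2.55]. Speed limits (rad/s): [2.57, 2.57, 3.14, 3.14, 3.14, 3.14].

## Interface

Orientations are given as a unit quaternion [x, y, z, w].
In Python, from workcell import get_obs, cams, env gives the robot as it stands. The module is installed in compiled form; this text tells all that it offers.
- The arm moves only by the shell command python3 -m crank 'ROWS' [FORCE]. ROWS is JSON, a list that holds one entry, the list of rows, each a list of 7 numbers: the opening, from 0 (shut) to 1 (fully open), then the shift along the tool's x, y, z in units of 0.8 m (1.0 is 0.8 m), then the turn, a rotation vector about the tool's x, y, z in units of 360 degrees (1.0 is 360 degrees). A call has exactly 10 rows; each row is the pose to reach, as a shift and turn from the pose commanded when the call began, along the tool's axes at that moment, turning the shorter way round; what a row does not reach only later rows make up. A row lasts 1/12 s, in which the tool goes at most 41.7 mm and 7.16 degrees, less where a joint would pass 70% of its speed; a pose out of reach is approached as far as the arm can. A call with a number of a shift or a turn outside -1 to 1 is refused whole. A call with a gripper value outside its range is refused whole. The fingers move at their own pace and stop on an object; FORCE is the grip in N (left out, the last holds). Time passes only in rows, so rows that repeat a pose let the fingers close, or fill a call up. It gives the time, the measured TCP pose, the force and the opening at its end, in the units of the state.
- get_obs(): the state, without advancing time (a new reading comes with each control period).
- cams.capture(name): name is "side" or "top"; returns the picture (384x512x3 uint8, red, green, blue); there is no depth.
- cams.get_calibration(name): a dict with "fx", "fy", "cx", "cy" (pixels), "k1" (the pictures are not rectified: a ray, as slopes to the right and down, at radius r is drawn at 1 + k1 r^2 times it, then the intrinsics apply), "eye" and "rotation" of the camera in the world. Camera axes: x right, y up, looking along -z (the intrinsics and any distortion apply to the point x, -y, -z); pixel columns grow to the right and rows downward; lengths in mm; the calibration is good to about 2 mm. A picture is of the moment at which its call begins. get_calibration takes no time and is no camera call.
- env.sign_off(): hands the job in, once; it reports no verdict.
The state is a dict: "t": time; "joint_positions": joint angles; "qd": joint speeds; "tau": joint torques, N m; "tcp_pos": TCP position; "eef_rot": TCP orientation; "force": force on the tool from outside, world axes, zero at the start; "moment": the same for the moment, N m; "opening": opening from 0.0 (shut) to 1.0 (fully open).
Only numpy, scipy, OpenCV 4.12 (cv2) and the standard library are available. Lean on these libraries where they do the work, as an engineer would, in place of code of your own. Each camera call takes 0.05 s, during which the arm holds its last target.

## Task

The thin steel joining plate on the granite surface plate has passed its flatness check and belongs in the green tray. It lies too flat to be picked up where it is, so come down on it slowly, press lightly and slide it to an edge of the granite until one end sticks out, without letting it tip off; then grasp the part that sticks out, carry the plate to the green tray, lay it down gently, flat on the tray's floor, and let go. Do not press hard on the granite, do not drop the plate, and leave the dial stand and the jar lid where they are.

Things in the scene. Friction and masses are not known exactly. Their poses are not given: they have to be found in the camera images.
- sample_center (a point): centre (half-way up) of the loose bright steel joining plate, 120 mm long (its x), 50 mm wide (its y), 2 mm thick, 0.1 kg, with eight small screw holes, lying flat on the granite, its length roughly towards the robot. It slides easily on the granite (friction about 0.25, less than finger pads on steel). It balances at its middle: it tips off if the middle passes the granite's edge.
- granite: black granite surface plate, rigid and fixed, 250 mm along its x, 400 mm along its y, a 50 mm slab on three 12 mm feet set well in; top 62 mm above the bench; origin under its centre at bench height, at zero yaw x points away from the robot. It is marked if the plate is pressed on it with over 25 N or fingers with over 20 N: 5 to 12 N slides the plate; touching down faster than 8 mm/s can exceed 25 N.
- sample: the same steel joining plate; origin at the centre of its underside, x along its length, y across its width, z up.
- green_tray: green plastic tray, fixed, 190 mm along its x, 130 mm along its y, walls 18 mm high and 3 mm thick, floor 3 mm thick; origin under its centre at bench height, z up.
- red_tray: red plastic tray for rejects, same sizes and origin as the green one, empty, fixed; not to be used.
- dial_stand: loose dial indicator on a stand, standing on one side of the granite: dark base 60 x 50 x 45 mm, thin column, round white dial on its far side, 170 mm tall in all; origin at the centre of the base's underside.
- jar_lid: loose bright round tin jar lid, 72 mm across, 16 mm high, lying top up on the other side of the granite; origin at the centre of its underside.
Mind the look-alikes: they are no part of the job. What is meant by the sample is not yellow, and is the larger of those in its own colour.

How it is judged (in metres and radians):
On the way, in this order (a step that is already met when the one before it is completed fails the run):
1. the plate has been slid until its middle is within 48 mm of an edge of the granite (an end sticks out by some 12 mm or more), still lying flat on the granite ((x of sample_center in the frame of granite below -0.077 m or x of sample_center in the frame of granite above 0.077 m or y of sample_center in the frame of granite below -0.152 m or y of sample_center in the frame of granite above 0.152 m) and angle between sample_center's own z axis and vertical below 0.06 rad and contact force between sample and granite above 0.05 N), for 0.2 s.
2. the plate is held by the fingers, clear of the granite (contact force between the fingers and sample above 1 N and contact force between sample and granite below 0.01 N and z of sample_center in the frame of granite above 0.08 m), for 0.2 s.
At the end, for the whole second after the job is handed in: The steel plate lies still and flat on the floor of the green tray (its middle within 7 mm above the tray's underside, tilt below 0.05 rad), wholly inside its walls, released (x of sample_center in the frame of green_tray between -0.07 and 0.07 m and y of sample_center in the frame of green_tray between -0.05 and 0.05 m and z of sample_center in the frame of green_tray below 0.007 m and angle between sample_center's own z axis and vertical below 0.05 rad and linear speed of sample below 0.02 m/s); the robot touches nothing.
It fails at once if the plate is pressed on the granite with more than 25 N (contact force between sample and granite above 25 N).
It fails at once if the fingers press on the bare granite with more than 20 N (contact force between the fingers and granite above 20 N).
It fails at once if the plate is dropped or thrown (moves faster than 0.8 m/s out of the fingers, a fall of about 30 mm) (contact force between the fingers and sample below 0.01 N and linear speed of sample above 0.8 m/s).
It fails at once if the plate ends up down on the bench or anywhere low outside the green tray (height (world z) of sample_center below 0.02 m and horizontal distance between sample_center and green_tray above 0.13 m).
It fails at once if the dial stand is moved by more than 10 mm or the jar lid by more than 15 mm (distance of dial_stand from where it was at the start of the episode above 0.01 m or distance of jar_lid from where it was at the start of the episode above 0.015 m).
It also fails if it takes over 59 s, if anything falls off the work surface, if the arm or the gripper's body presses on something with over 40 N, if the wrist force passes 120 N, or if a joint passes its speed limit or range.

## Working session

There is one attempt and no reset: what is moved stays moved. The work goes in short steps, Python scripts to look and compute and a shell command to move; the robot and the scene stay as the last step left them, time stands still between calls to the robot, and variables do not carry over. Pictures are saved under pics/ and viewed, and the job is handed in when it is done.

```bash
mkdir -p pics; ls; python3 - <<'E'
from workcell import get_obs,cams,env
import cv2
o=get_obs()
for k,v in o.items(): print(k,v)
for n in("side","top"):
    print(n,cams.get_calibration(n))
    cv2.imwrite(f"pics/{n}0.png",cams.capture(n)[:,:,::-1])
E
```

```text
pics
t 0.0
joint_positions [ 1.19107825e+00  2.64783438e-01  1.60537589e+00  1.10575844e-05
  1.27369658e+00 -3.68905752e-02]
qd [0.00118968 0.00112061 0.00043818 0.0003462  0.00124732 0.00137962]
tau [-9.85418119e-04 -5.15119028e+01 -3.67312145e+01 -2.18035852e-04
  1.28438469e-02  4.70532754e-06]
tcp_pos [226.7704235  635.40734246 403.34015551]
eef_rot [ 0.11983407  0.69691234 -0.12139829  0.69657407]
force [-0.4997397  -0.71301985  1.17243092]
moment [ 0.03699194 -0.00425909  0.01735908]
opening 0.996592304603794
side {'fx': 349.06512901446877, 'fy': 349.06512901446877, 'cx': 254.4934386701716, 'cy': 189.04552243750513, 'k1': -0.09852823445619281, 'eye': array([423.7898923 , 592.8766864 , 687.59012088]), 'rotation': array([-0.0444888 ,  0.38335144,  0.91552896, -0.11344223])}
top {'fx': 476.0716601454276, 'fy': 476.0716601454276, 'cx': 250.66690551666366, 'cy': 188.06464681849945, 'k1': -0.1234374951630692, 'eye': array([ 392.01252068,    4.11123157, 1447.86453708]), 'rotation': array([-0.04216945,  0.04106288,  0.71013716, -0.70159874])}
```

View pics/top0.png

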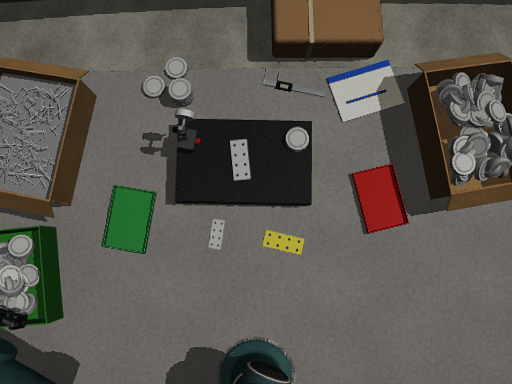

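View pics/side0.png

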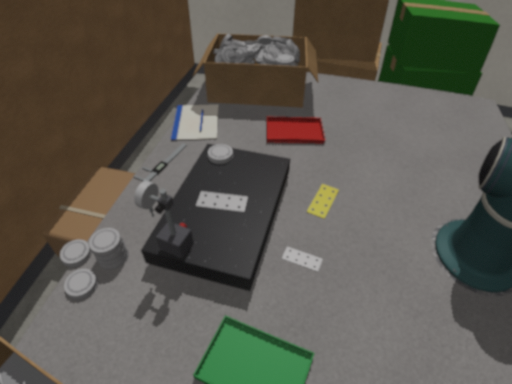

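The top view shows the granite at about (176–311, 120–205), with the plate on it at (240,160). The dial stand is at (183,140), the lid at (297,139), the green tray at (129,219) and the red tray at (380,198). The small plate on the bench at (217,234) and the yellow one at (284,243) are look-alikes. I'll measure next.

```bash
cat > h.py <<'E'
import numpy as np, cv2
from scipy.spatial.transform import Rotation as R
from workcell import get_obs,cams,env
def K(c): return np.array([[c['fx'],0,c['cx']],[0,c['fy'],c['cy']],[0,0,1.]])
def px2w(n,uv,z):
    c=cams.get_calibration(n); uv=np.asarray(uv,float).reshape(-1,1,2)
    # forward model: x_d = x(1+k1 r^2)
    s=cv2.undistortPointsIter(uv,K(c),np.array([c['k1'],0,0,0]),None,None,(3,100,1e-10)).reshape(-1,2)
    d=R.from_quat(c['rotation']).apply(np.c_[s[:,0],-s[:,1],-np.ones(len(s))])
    e=np.array(c['eye']); t=(z-e[2])/d[:,2]
    return e+d*t[:,None]
def w2px(n,p):
    c=cams.get_calibration(n); p=np.asarray(p,float).reshape(-1,3)
    q=R.from_quat(c['rotation']).inv().apply(p-np.array(c['eye']))
    s=np.c_[q[:,0]/-q[:,2],-q[:,1]/-q[:,2]]
    r2=(s**2).sum(1)[:,None]; s=s*(1+c['k1']*r2)
    return s*[c['fx'],c['fy']]+[c['cx'],c['cy']]
def zoom(img,x0,y0,x1,y1,f): return cv2.resize(img[y0:y1,x0:x1],None,fx=f,fy=f,interpolation=cv2.INTER_CUBIC)
def rect(n,mask,z):
    cs,_=cv2.findContours(mask.astype(np.uint8),cv2.RETR_EXTERNAL,cv2.CHAIN_APPROX_NONE)
    c=max(cs,key=cv2.contourArea)
    w=px2w(n,c.reshape(-1,2).astype(float),z)[:,:2]
    (cx,cy),(a,b),th=cv2.minAreaRect(w.astype(np.float32))
    return (cx,cy),(a,b),th,c.reshape(-1,2).mean(0)
E
python3 - <<'E'
from h import *
t=cv2.imread('pics/top0.png')
cv2.imwrite('pics/topz.png',zoom(t,95,100,320,265,3.5))
s=cv2.imread('pics/side0.png')
cv2.imwrite('pics/sidez.png',zoom(s,130,130,330,384,2.3))
hsv=cv2.cvtColor(t,cv2.COLOR_BGR2HSV)
m=np.zeros(t.shape[:2],bool)
def win(x0,y0,x1,y1):
    w=np.zeros(t.shape[:2],bool); w[y0:y1,x0:x1]=1; return w
g=t.max(2)
print('plate',rect('top',cv2.morphologyEx((win(222,130,262,190)&(g>90)).astype(np.uint8),cv2.MORPH_CLOSE,np.ones((5,5))),64))
print('granite',rect('top',cv2.morphologyEx((win(165,110,322,212)&(g<45)|win(222,130,262,190)).astype(np.uint8),cv2.MORPH_OPEN,np.ones((9,9))),62))
print('green',rect('top',win(95,175,165,262)&(hsv[:,:,1]>120)&(hsv[:,:,0]>40)&(hsv[:,:,0]<80),18))
print('lid',rect('top',win(280,122,315,156)&(g>90),78))
for p in [(190,136),(184,113)]: print(px2w('top',p,45),t[p[1],p[0]])
print('granite corners',px2w('top',[(176,120),(311,121),(311,205),(176,204)],62)[:,:2].round(1))
E
```

```text
plate ((641.875244140625, 36.32149124145508), (121.05563354492188, 49.798431396484375), 5.245927333831787, array([239.77981651, 159.26605505]))
granite ((635.3492431640625, 26.521408081054688), (401.1323547363281, 255.47389221191406), 88.3446044921875, array([238.36616702, 163.68094218]))
green ((471.96807861328125, 374.4661865234375), (133.5662841796875, 188.52366638183594), 80.1249008178711, array([129.27227723, 219.        ]))
lid ((700.8043823242188, -132.7996063232422), (64.90234375, 66.35319519042969), 88.70824432373047, array([297.12307692, 138.16923077]))
[[718.46082379 186.48994706  45.        ]] [52 50 50]
[[790.41243394 205.34428968  45.        ]] [174 178 178]
granite corners [[ 764.4  226.8]
 [ 756.  -177.7]
 [ 504.  -170.5]
 [ 511.7  224.6]]
```

```bash
sleep 0
```

```text
(no output)
```

View pics/topz.png

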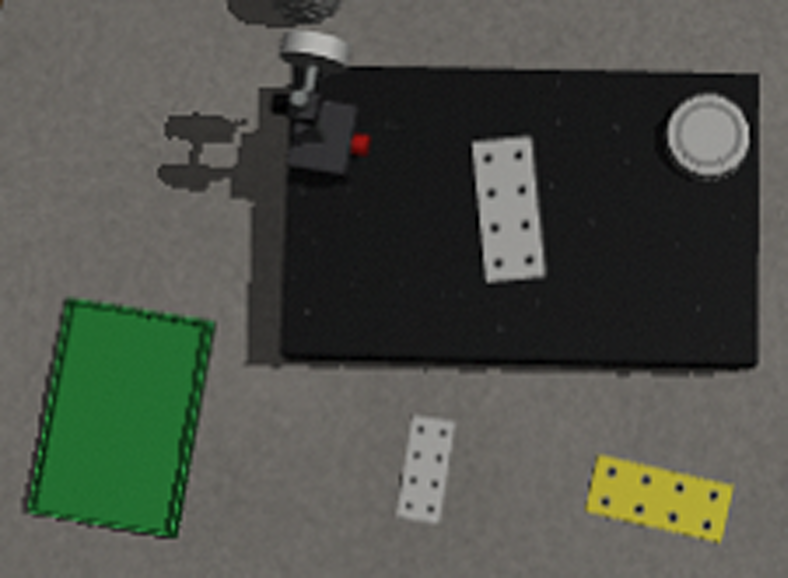

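View pics/sidez.png

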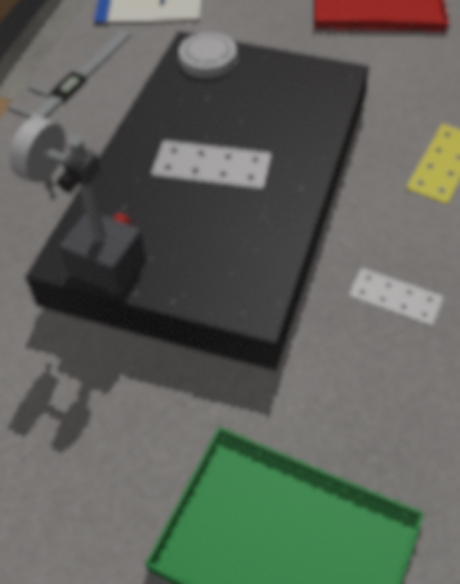

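Plate: (642, 36), yaw +5.2°, fitted as 121 x 50 mm. Granite: (635, 26), yaw about −1.3°, 401 x 255 mm. Green tray: (472, 374), yaw −9.9°. These sizes match the ones given.

The plan:
1. Press with shut fingers just beyond the plate's middle.
2. Drag the plate towards the robot until about 35 mm overhangs.
3. Grip the overhanging end across its width with the tool pointing down, then lay it in the tray.

```bash
cat >> h.py <<'E'
def plan(pos,yaw_y_deg,half=None,cmdoff=(0,0,1.3)):
    """tool pointing down, tool y along direction with angle yaw_y_deg from world x (mod 180)"""
    o=get_obs(); p=np.array(o['tcp_pos'])+cmdoff; r=R.from_quat(o['eef_rot'])
    best=None
    for a in (yaw_y_deg,yaw_y_deg+180):
        a=np.radians(a); X=np.array([0,0,-1.]); Y=np.array([np.cos(a),np.sin(a),0]); Z=np.cross(X,Y)
        g=R.from_matrix(np.c_[X,Y,Z]); rv=(r.inv()*g).as_rotvec()/(2*np.pi)
        if best is None or np.linalg.norm(rv)<np.linalg.norm(best): best=rv
    print('shift',(r.inv().apply(np.array(pos)-p)/800).round(4),'turn',best.round(4),'dist',np.linalg.norm(np.array(pos)-p))
def st():
    o=get_obs(); print('t',round(o['t'],2),'tcp',np.round(o['tcp_pos'],2),'F',np.round(o['force'],2),'op',round(o['opening'],3),'q',np.round(o['joint_positions'],2)); M=R.from_quat(o['eef_rot']).as_matrix(); print(M.round(3))
E
python3 - <<'E'
from h import *
st(); plan((652,37,265),95.2)
E
```

```text
t 0.1 tcp [226.76 635.44 403.46] F [ 0.47  0.42 -0.98] op 1.003 q [ 1.19  0.26  1.61  0.    1.27 -0.04]
[[-0.001  0.336  0.942]
 [-0.002  0.942 -0.336]
 [-1.    -0.002 -0.   ]]
shift [ 0.1757 -0.5255  0.7521] turn [-0.069  -0.0001  0.0003] dist 747.3229855799547
```

```bash
python3 -m crank '[[[0,0,-0.5255,0.752,-0.069,0,0],[0,0,-0.5255,0.752,-0.069,0,0],[0,0,-0.5255,0.752,-0.069,0,0],[0,0,-0.5255,0.752,-0.069,0,0],[0,0,-0.5255,0.752,-0.069,0,0],[0,0,-0.5255,0.752,-0.069,0,0],[0,0,-0.5255,0.752,-0.069,0,0],[0,0,-0.5255,0.752,-0.069,0,0],[0,0,-0.5255,0.752,-0.069,0,0],[0,0,-0.5255,0.752,-0.069,0,0]]]' 40
python3 - <<'E'
from h import *
st(); plan((652,37,265),95.2)
E
```

```text
t: 0.93
tcp_pos: [468.5, 294.7, 404.3]
eef_rot: [-0.032, 0.707, 0.032, 0.706]
force: [1.3, -0.3, -0.5]
opening: 0.003
t 0.93 tcp [468.5  294.7  404.34] F [ 1.32 -0.26 -0.45] op 0.003 q [ 0.52  0.03  1.87  0.    1.24 -1.15]
[[-0.    -0.091  0.996]
 [-0.     0.996  0.091]
 [-1.    -0.    -0.   ]]
shift [ 0.1758 -0.3416  0.1993] turn [ 0.     -0.0001  0.    ] dist 346.20298010251463
```

```bash
python3 -m crank '[[[0,0.08,-0.171,0.1],[0,0,0,0]]]' 2>&1 | head -3; python3 -m crank '[[[0,0.15,-0.342,0.199,0,0,0],[0,0.15,-0.342,0.199,0,0,0],[0,0.15,-0.342,0.199,0,0,0],[0,0.15,-0.342,0.199,0,0,0],[0,0.15,-0.342,0.199,0,0,0],[0,0.15,-0.342,0.199,0,0,0],[0,0.15,-0.342,0.199,0,0,0],[0,0.15,-0.342,0.199,0,0,0],[0,0.15,-0.342,0.199,0,0,0],[0,0.15,-0.342,0.199,0,0,0]]]'
python3 - <<'E'
from h import *
st(); plan((652,37,242),95.2)
E
```

```text
invalid input at $[0][0]: expected 7 numbers
t: 1.77
tcp_pos: [651.6, 36.1, 282.2]
eef_rot: [-0.031, 0.708, 0.031, 0.705]
force: [-0.6, 0.1, -0.5]
opening: 0.003
t 1.77 tcp [651.58  36.11 282.16] F [-0.64  0.11 -0.53] op 0.003 q [ 0.02  0.32  1.77 -0.    1.06 -1.64]
[[-0.004 -0.087  0.996]
 [-0.     0.996  0.087]
 [-1.     0.    -0.004]]
shift [0.0518 0.0011 0.0008] turn [-0.0006 -0.0006 -0.    ] dist 41.47125803275645
```

```bash
python3 -m crank '[[[0,0.01,0.001,0.001,0,0,0],[0,0.018,0.001,0.001,0,0,0],[0,0.025,0.001,0.001,0,0,0],[0,0.03,0.001,0.001,0,0,0],[0,0.034,0.001,0.001,0,0,0],[0,0.037,0.001,0.001,0,0,0],[0,0.039,0.001,0.001,0,0,0],[0,0.04,0.001,0.001,0,0,0],[0,0.04,0.001,0.001,0,0,0],[0,0.04,0.001,0.001,0,0,0]]]'
python3 - <<'E'
from h import *
st(); cv2.imwrite('pics/side1.png',zoom(cams.capture('side')[:,:,::-1],130,100,330,300,3))
E
```

```text
t: 2.6
tcp_pos: [652.2, 39.4, 253.0]
eef_rot: [-0.032, 0.706, 0.032, 0.707]
force: [0.1, 0.9, -0.2]
opening: -0.001
t 2.6 tcp [652.19  39.44 252.96] F [ 0.09  0.88 -0.17] op -0.001 q [ 0.02  0.35  1.79 -0.    1.   -1.64]
[[ 0.    -0.091  0.996]
 [ 0.     0.996  0.091]
 [-1.    -0.     0.   ]]
```

View pics/side1.png

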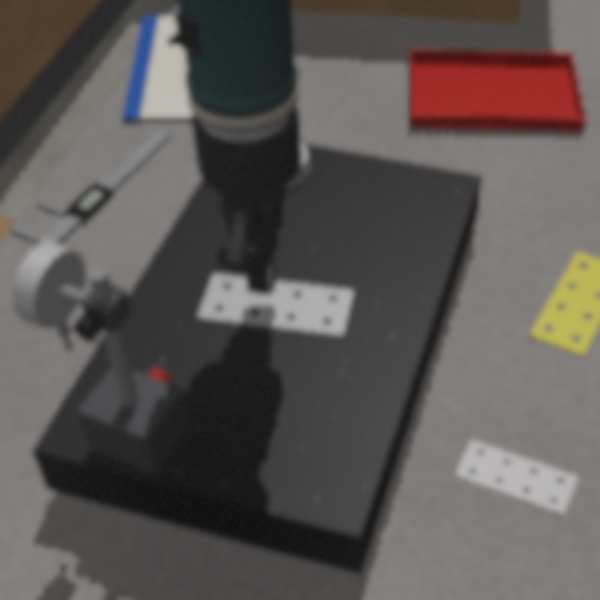

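The fingers hang above the plate, slightly past its middle, around (260,290) in the crop. The plate has not moved. I'll descend from here.

```bash
python3 -m crank '[[[0,0.002,-0.002,0,0,0,0],[0,0.004,-0.002,0,0,0,0],[0,0.006,-0.002,0,0,0,0],[0,0.008,-0.002,0,0,0,0],[0,0.009,-0.002,0,0,0,0],[0,0.01,-0.002,0,0,0,0],[0,0.0105,-0.002,0,0,0,0],[0,0.011,-0.002,0,0,0,0],[0,0.011,-0.002,0,0,0,0],[0,0.011,-0.002,0,0,0,0]]]'
python3 -c "from h import *;st()"
```

```text
t: 3.48
tcp_pos: [652.2, 37.9, 243.9]
eef_rot: [-0.032, 0.706, 0.032, 0.706]
force: [0.2, -1.1, -0.2]
opening: 0.001
t 3.48 tcp [652.22  37.87 243.92] F [ 0.2  -1.07 -0.24] op 0.001 q [ 0.02  0.36  1.79 -0.    0.99 -1.64]
[[ 0.    -0.091  0.996]
 [-0.     0.996  0.091]
 [-1.    -0.     0.   ]]
```

```bash
python3 -m crank '[[[0,0.0005,0,0,0,0,0],[0,0.001,0,0,0,0,0],[0,0.0015,0,0,0,0,0],[0,0.002,0,0,0,0,0],[0,0.0025,0,0,0,0,0],[0,0.003,0,0,0,0,0],[0,0.0035,0,0,0,0,0],[0,0.004,0,0,0,0,0],[0,0.0045,0,0,0,0,0],[0,0.005,0,0,0,0,0]]]'
python3 -m crank '[[[0,0.0002,0,0,0,0,0],[0,0.0004,0,0,0,0,0],[0,0.0006,0,0,0,0,0],[0,0.0008,0,0,0,0,0],[0,0.001,0,0,0,0,0],[0,0.0012,0,0,0,0,0],[0,0.0014,0,0,0,0,0],[0,0.0016,0,0,0,0,0],[0,0.0018,0,0,0,0,0],[0,0.002,0,0,0,0,0]]]'
```

```text
t: 4.32
tcp_pos: [652.2, 37.9, 239.9]
eef_rot: [-0.032, 0.706, 0.032, 0.706]
force: [0.1, -0.8, -0.3]
opening: 0.0
t: 5.15
tcp_pos: [652.2, 37.9, 238.3]
eef_rot: [-0.032, 0.706, 0.032, 0.706]
force: [0.1, 0.3, 0.8]
opening: 0.003
```

```bash
python3 -m crank '[[[0,0.0002,0,0,0,0,0],[0,0.0004,0,0,0,0,0],[0,0.0006,0,0,0,0,0],[0,0.0008,0,0,0,0,0],[0,0.001,0,0,0,0,0],[0,0.0011,0,0,0,0,0],[0,0.0012,0,0,0,0,0],[0,0.0013,0,0,0,0,0],[0,0.0014,0,0,0,0,0],[0,0.0015,0,0,0,0,0]]]'
```

```text
t: 5.98
tcp_pos: [652.3, 37.9, 237.5]
eef_rot: [-0.032, 0.706, 0.032, 0.706]
force: [-0.4, -0.1, 3.3]
opening: 0.0
```

```bash
python3 -m crank '[[[0,0.0001,0,0,0,0,0],[0,0.0002,0,0,0,0,0],[0,0.0003,0,0,0,0,0],[0,0.0004,0,0,0,0,0],[0,0.0005,0,0,0,0,0],[0,0.0005,0,0,0,0,0],[0,0.0005,0,0,0,0,0],[0,0.0005,0,0,0,0,0],[0,0.0005,0,0,0,0,0],[0,0.0005,0,0,0,0,0]]]'
```

```text
t: 6.82
tcp_pos: [652.5, 37.9, 237.5]
eef_rot: [-0.032, 0.706, 0.032, 0.707]
force: [-2.4, -0.4, 6.6]
opening: -0.001
```

```bash
python3 -m crank '[[[0,0.0002,0.0002,-0.002,0,0,0],[0,0.0002,0.0005,-0.006,0,0,0],[0,0.0002,0.0009,-0.01,0,0,0],[0,0.0002,0.0013,-0.014,0,0,0],[0,0.0002,0.0016,-0.018,0,0,0],[0,0.0002,0.002,-0.022,0,0,0],[0,0.0002,0.0024,-0.026,0,0,0],[0,0.0002,0.0027,-0.03,0,0,0],[0,0.0002,0.0031,-0.034,0,0,0],[0,0.0002,0.0034,-0.0375,0,0,0]]]'
python3 - <<'E'
from h import *
st(); cv2.imwrite('pics/side2.png',zoom(cams.capture('side')[:,:,::-1],130,100,330,300,3))
E
```

```text
t: 7.65
tcp_pos: [622.6, 37.8, 237.5]
eef_rot: [-0.032, 0.705, 0.032, 0.707]
force: [1.5, 0.1, 5.2]
opening: 0.0
t 7.65 tcp [622.55  37.84 237.51] F [1.52 0.1  5.2 ] op 0.0 q [ 0.02  0.32  1.86 -0.    0.96 -1.64]
[[ 0.003 -0.091  0.996]
 [ 0.     0.996  0.091]
 [-1.    -0.     0.003]]
```

View pics/side2.png

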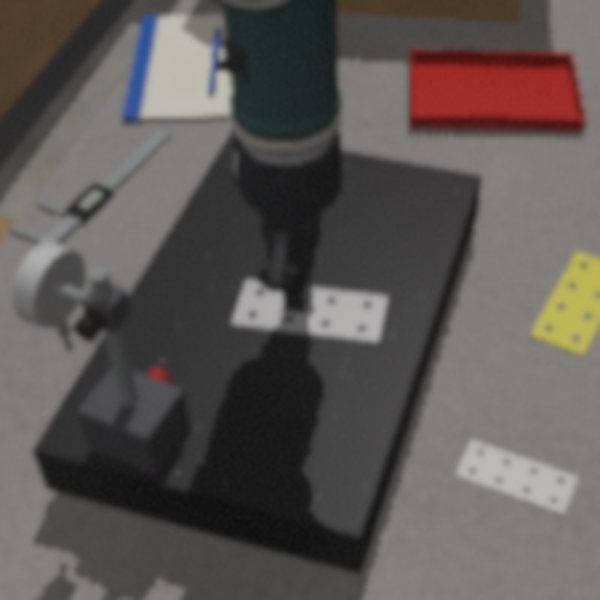

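The plate follows the fingers and the force stays moderate. I'll keep sliding.

```bash
python3 -m crank '[[[0,0.0002,0.0005,-0.005,0,0,0],[0,0.0002,0.0009,-0.01,0,0,0],[0,0.0002,0.0014,-0.015,0,0,0],[0,0.0002,0.0018,-0.02,0,0,0],[0,0.0002,0.0023,-0.025,0,0,0],[0,0.0002,0.0027,-0.03,0,0,0],[0,0.0002,0.0032,-0.035,0,0,0],[0,0.0002,0.0037,-0.04,0,0,0],[0,0.0002,0.0041,-0.045,0,0,0],[0,0.0002,0.0046,-0.05,0,0,0]]]'
python3 -m crank '[[[0,0.0002,0.0005,-0.005,0,0,0],[0,0.0002,0.0009,-0.01,0,0,0],[0,0.0002,0.0014,-0.015,0,0,0],[0,0.0002,0.0018,-0.02,0,0,0],[0,0.0002,0.0022,-0.024,0,0,0],[0,0.0002,0.0024,-0.026,0,0,0],[0,0.0002,0.0025,-0.0275,0,0,0],[0,0.0002,0.0025,-0.0275,0,0,0],[0,0.0002,0.0025,-0.0275,0,0,0],[0,0.0002,0.0025,-0.0275,0,0,0]]]'
python3 - <<'E'
from h import *
st(); cv2.imwrite('pics/side3.png',zoom(cams.capture('side')[:,:,::-1],130,100,330,300,3))
E
```

```text
t: 8.53
tcp_pos: [582.5, 37.9, 237.4]
eef_rot: [-0.032, 0.705, 0.032, 0.708]
force: [1.5, -0.8, 6.3]
opening: 0.001
t: 9.37
tcp_pos: [560.5, 37.9, 237.5]
eef_rot: [-0.032, 0.705, 0.032, 0.707]
force: [0.8, -0.6, 7.8]
opening: 0.0
t 9.37 tcp [560.48  37.93 237.46] F [ 0.79 -0.61  7.75] op 0.0 q [ 0.02  0.21  2.    0.    0.93 -1.64]
[[ 0.003 -0.091  0.996]
 [ 0.     0.996  0.091]
 [-1.    -0.     0.003]]
```

View pics/side3.png

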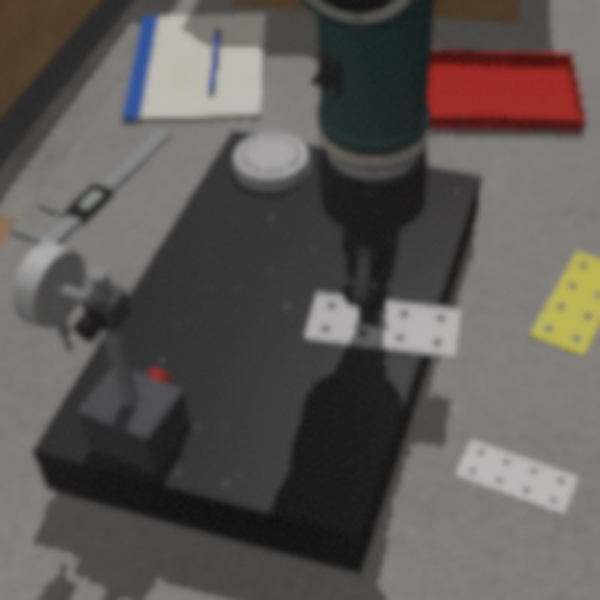

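```bash
python3 - <<'E'
from h import *
f=lambda l:np.array(l)/3+[130,100]
w=px2w('side',f([(462,305),(457,356),(305,340),(318,291)]),64); print(w.round(1)); print(w.mean(0), np.linalg.norm(w[0]-w[3]),np.linalg.norm(w[0]-w[1]))
# edge of granite in side view
e=px2w('side',f([(480,178),(362,532)]),62);print(e.round(1))
t=e[0]+(e[1]-e[0])*((w.mean(0)[1]-e[0][1])/(e[1][1]-e[0][1])); print(t)
E
```

```text
[[492.4   3.4  64. ]
 [486.1  58.3  64. ]
 [606.1  71.6  64. ]
 [611.1  17.1  64. ]]
[548.94492127  37.61218363  64.        ] 119.50326458081753 55.340002793791044
[[ 506.2 -163.2   62. ]
 [ 519.4  227.5   62. ]]
[512.93687877  37.61218363  62.        ]
```

About 24 mm sticks out, and the plate's middle is 36 mm inside the edge. I'll slide it about 11 mm more.

```bash
python3 -m crank '[[[0,0,0.0002,-0.002,0,0,0],[0,0,0.0004,-0.005,0,0,0],[0,0,0.0007,-0.008,0,0,0],[0,0,0.001,-0.011,0,0,0],[0,0,0.0012,-0.013,0,0,0],[0,0,0.0013,-0.014,0,0,0],[0,0,0.0013,-0.014,0,0,0],[0,0,0.0013,-0.014,0,0,0],[0,0,0.0013,-0.014,0,0,0],[0,0,0.0013,-0.014,0,0,0]]]'
python3 -m crank '[[[0,-0.0005,0,0,0,0,0],[0,-0.001,0,0,0,0,0],[0,-0.002,0,0,0,0,0],[0,-0.005,0,0,0,0,0],[0.2,-0.015,0,0,0,0,0],[0.4,-0.03,0,0,0,0,0],[0.6,-0.05,0,0,0,0,0],[0.8,-0.07,0,0,0,0,0],[0.85,-0.08,0,0,0,0,0],[0.85,-0.08,0,0,0,0,0]]]'
python3 - <<'E'
from h import *
st(); cv2.imwrite('pics/side4.png',zoom(cams.capture('side')[:,:,::-1],200,130,330,260,4.6));cv2.imwrite('pics/top4.png',zoom(cams.capture('top')[:,:,::-1],165,100,325,260,3.7))
E
```

```text
t: 10.25
tcp_pos: [549.3, 37.9, 237.4]
eef_rot: [-0.032, 0.705, 0.032, 0.707]
force: [1.5, -0.7, 7.0]
opening: 0.0
t: 11.08
tcp_pos: [549.7, 37.9, 303.3]
eef_rot: [-0.032, 0.705, 0.032, 0.708]
force: [0.6, -0.6, 0.3]
opening: 0.836
t 11.08 tcp [549.68  37.94 303.35] F [ 0.63 -0.59  0.25] op 0.836 q [ 0.02  0.12  1.98 -0.    1.05 -1.64]
[[ 0.005 -0.091  0.996]
 [ 0.     0.996  0.091]
 [-1.    -0.     0.005]]
```

View pics/side4.png

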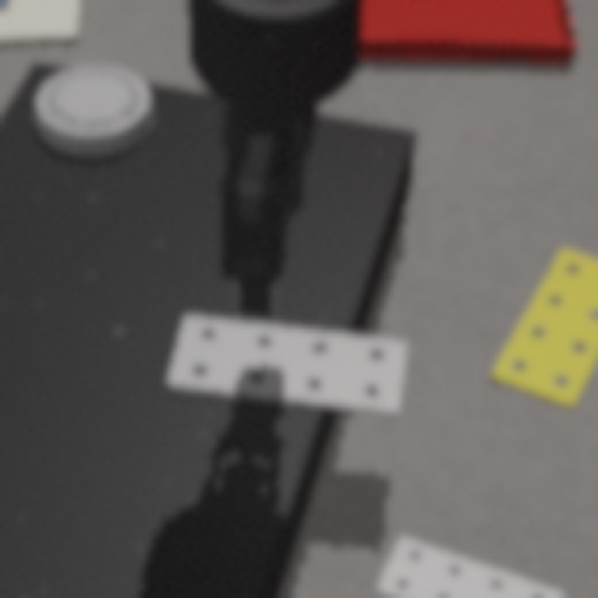

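View pics/top4.png

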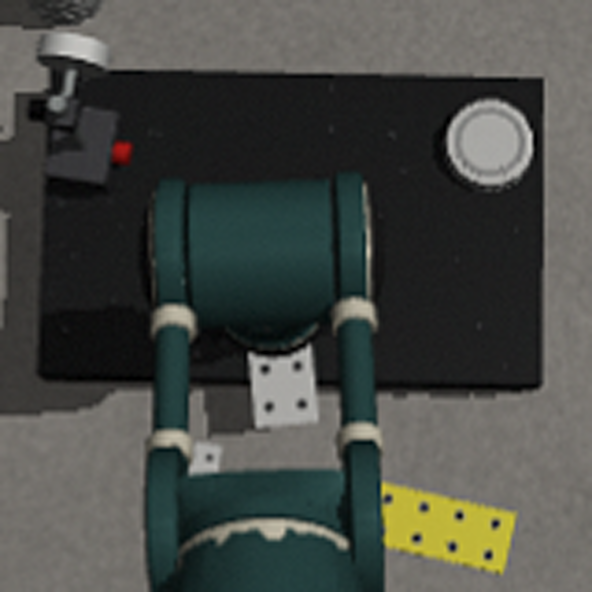

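The plate lies flat with its near end past the edge: corners at crop (255,428) and (318,422), granite edge at row about 383. The stand and lid haven't moved.

```bash
python3 - <<'E'
from h import *
f=lambda l:np.array(l)/3.7+[165,100]
w=px2w('top',f([(255,428),(318,422)]),64); print('top end',w.round(1),w.mean(0))
print('edge',px2w('top',f([(40,377),(540,387)]),62).round(1))
f=lambda l:np.array(l)/4.6+[200,130]
w=px2w('side',f([(409,340),(402,412),(166,387),(184,314)]),64); print('side',w.round(1),w.mean(0))
y=w[1]-w[2]+w[0]-w[3]; print('yaw',np.degrees(np.arctan2(-y[1],-y[0])))
E
```

```text
top end [[475.5  55.   64. ]
 [479.6   5.4  64. ]] [477.55427981  30.18968728  64.        ]
edge [[ 517.9  225.2   62. ]
 [ 505.2 -170.4   62. ]]
side [[479.4   7.8  64. ]
 [474.1  58.2  64. ]
 [595.2  71.5  64. ]
 [600.3  18.9  64. ]] [537.25154083  39.07076222  64.        ]
yaw 5.739653514992756
```

```bash
python3 - <<'E'
from h import *
plan((493.5,33,303),95.4,cmdoff=(0,0,0))
E
```

```text
shift [-0.003   0.0001 -0.0691] turn [-0.0006  0.0001  0.    ] dist 55.32631166781451
```

```bash
python3 -m crank '[[[0.8,0,0,-0.02,0,0,0],[0.8,0,0,-0.04,0,0,0],[0.8,0,0,-0.055,0,0,0],[0.8,0,0,-0.064,0,0,0],[0.8,0,0,-0.069,0,0,0],[0.8,0,0,-0.069,0,0,0],[0.8,0,0,-0.069,0,0,0],[0.8,0,0,-0.069,0,0,0],[0.8,0,0,-0.069,0,0,0],[0.8,0,0,-0.069,0,0,0]]]'
python3 - <<'E'
from h import *
st();plan((493.5,33,226),95.4,cmdoff=(0,0,0))
E
```

```text
t: 12.02
tcp_pos: [494.1, 32.9, 300.3]
eef_rot: [-0.032, 0.706, 0.032, 0.707]
force: [-0.1, 0.0, 0.8]
opening: 0.798
t 12.02 tcp [494.09  32.94 300.32] F [-0.11  0.01  0.8 ] op 0.798 q [ 0.02  0.01  2.09  0.    1.04 -1.65]
[[ 0.    -0.091  0.996]
 [ 0.     0.996  0.091]
 [-1.    -0.     0.   ]]
shift [ 0.0929  0.0001 -0.0008] turn [-0.0006  0.0001  0.    ] dist 74.3266344386843
```

```bash
python3 -m crank '[[[0.8,0.02,0,0,0,0,0],[0.8,0.035,0,0,0,0,0],[0.8,0.05,0,0,0,0,0],[0.8,0.06,0,0,0,0,0],[0.8,0.068,0,0,0,0,0],[0.8,0.074,0,0,0,0,0],[0.8,0.078,0,0,0,0,0],[0.8,0.08,0,0,0,0,0],[0.8,0.08,0,0,0,0,0],[0.8,0.08,0,0,0,0,0]]]'
python3 - <<'E'
from h import *
st(); cv2.imwrite('pics/side5.png',zoom(cams.capture('side')[:,:,::-1],220,130,350,260,4.6))
E
```

```text
t: 12.85
tcp_pos: [493.9, 32.9, 236.6]
eef_rot: [-0.032, 0.706, 0.032, 0.707]
force: [-0.2, 0.2, -0.2]
opening: 0.798
t 12.85 tcp [493.87  32.91 236.56] F [-0.17  0.23 -0.21] op 0.798 q [ 0.02  0.1   2.14 -0.    0.9  -1.65]
[[ 0.001 -0.091  0.996]
 [ 0.     0.996  0.091]
 [-1.    -0.     0.001]]
```

View pics/side5.png

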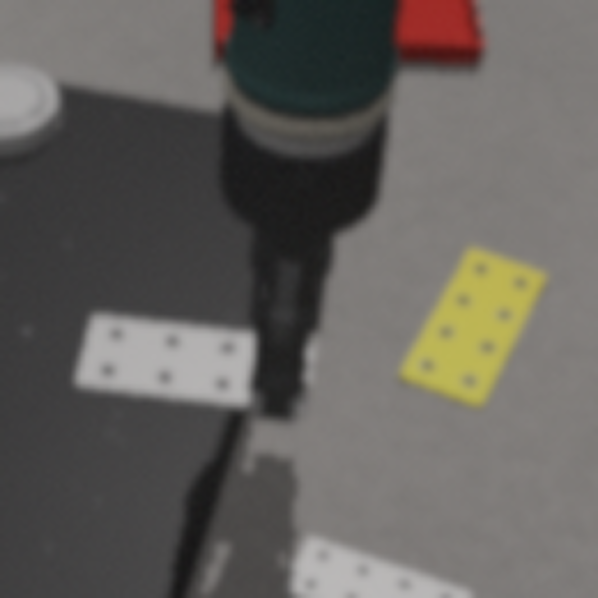

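```bash
python3 - <<'E'
from h import *
for uv in [(258,414),(295,416)]:
    p=np.array(uv)/4.6+[220,130]
    a=px2w('side',p,0)[0];b=px2w('side',p,100)[0]
    for y in (67,74,81): 
        t=(y-a[1])/(b[1]-a[1]); print(uv,y,(a+(b-a)*t).round(1))
E
```

```text
(258, 414) 67 [499.4  67.   65.2]
(258, 414) 74 [498.4  74.   73.5]
(258, 414) 81 [497.4  81.   81.8]
(295, 416) 67 [480.6  67.   69.1]
(295, 416) 74 [479.8  74.   77.4]
(295, 416) 81 [479.1  81.   85.6]
```

```bash
python3 -m crank '[[[0.8,0.003,0,0,0,0,0],[0.8,0.006,0,0,0,0,0],[0.8,0.009,0,0,0,0,0],[0.8,0.011,0,0,0,0,0],[0.8,0.013,0,0,0,0,0],[0.8,0.014,0,0,0,0,0],[0.8,0.014,0,0,0,0,0],[0.8,0.014,0,0,0,0,0],[0.75,0.014,0,0,0,0,0],[0.7,0.014,0,0,0,0,0]]]'
python3 -m crank '[[[0.66,0.0,0,0,0,0,0],[0.64,0,0,0,0,0,0],[0.62,0,0,0,0,0,0],[0.6,0,0,0,0,0,0],[0.58,0,0,0,0,0,0],[0.56,0,0,0,0,0,0],[0.5,0,0,0,0,0,0],[0.4,0,0,0,0,0,0],[0.4,0,0,0,0,0,0],[0.4,0,0,0,0,0,0]]]' 50
python3 - <<'E'
from h import *
st(); cv2.imwrite('pics/side6.png',zoom(cams.capture('side')[:,:,::-1],220,130,350,260,4.6))
E
```

```text
t: 13.73
tcp_pos: [493.7, 32.9, 225.1]
eef_rot: [-0.032, 0.706, 0.032, 0.706]
force: [-0.8, -0.3, 0.6]
opening: 0.703
t: 14.57
tcp_pos: [493.8, 32.9, 225.3]
eef_rot: [-0.032, 0.706, 0.032, 0.707]
force: [-1.2, 0.5, 4.1]
opening: 0.557
t 14.57 tcp [493.76  32.91 225.29] F [-1.2   0.55  4.08] op 0.557 q [ 0.02  0.11  2.15 -0.    0.88 -1.65]
[[ 0.    -0.091  0.996]
 [-0.     0.996  0.091]
 [-1.    -0.     0.   ]]
```

View pics/side6.png

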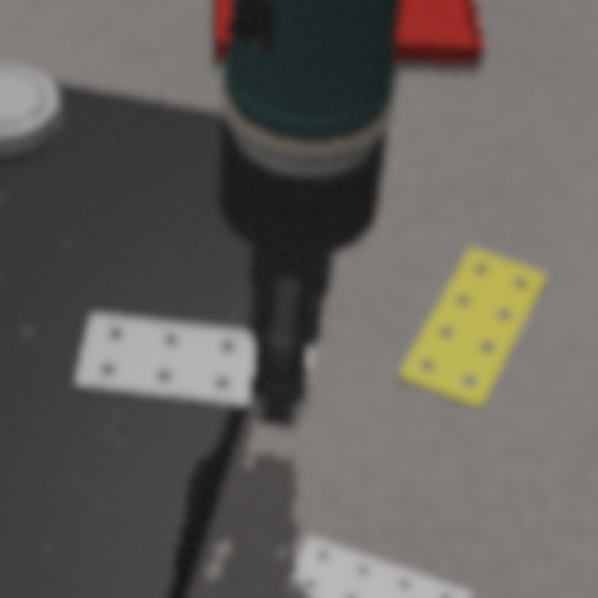

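The fingers stopped at 0.557 on the plate, although 0.4 was commanded. I'll try a slow lift.

```bash
python3 -m crank '[[[0.4,-0.001,0,0,0,0,0],[0.4,-0.002,0,0,0,0,0],[0.4,-0.004,0,0,0,0,0],[0.4,-0.007,0,0,0,0,0],[0.4,-0.01,0,0,0,0,0],[0.4,-0.014,0,0,0,0,0],[0.4,-0.018,0,0,0,0,0],[0.4,-0.022,0,0,0,0,0],[0.4,-0.025,0,0,0,0,0],[0.4,-0.025,0,0,0,0,0]]]'
python3 - <<'E'
from h import *
st(); cv2.imwrite('pics/side7.png',zoom(cams.capture('side')[:,:,::-1],200,110,350,260,4))
E
```

```text
t: 15.45
tcp_pos: [494.0, 32.9, 245.9]
eef_rot: [-0.032, 0.706, 0.032, 0.707]
force: [0.3, -0.4, -1.3]
opening: 0.556
t 15.45 tcp [493.99  32.92 245.86] F [ 0.33 -0.36 -1.29] op 0.556 q [ 0.02  0.08  2.13 -0.    0.92 -1.65]
[[ 0.002 -0.091  0.996]
 [ 0.     0.996  0.091]
 [-1.    -0.     0.001]]
```

View pics/side7.png

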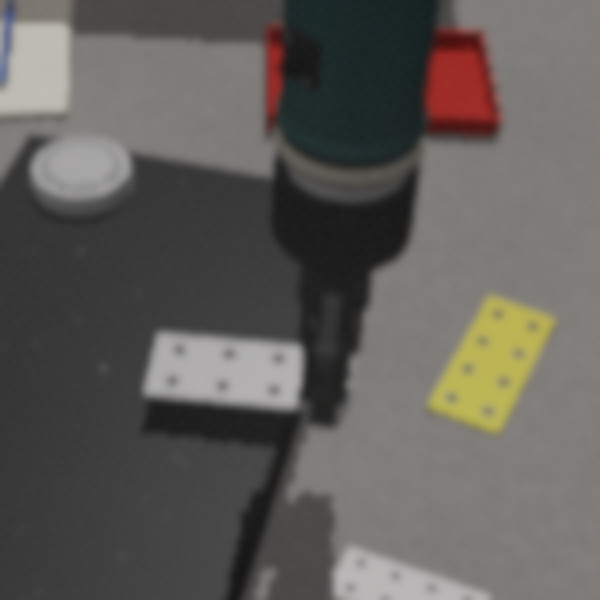

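The plate is up and level, with its shadow beneath it. I'll lift higher, then carry it across.

```bash
python3 -m crank '[[[0.4,-0.005,0,0,0,0,0],[0.4,-0.015,0,0,0,0,0],[0.4,-0.03,0,0,0,0,0],[0.4,-0.045,0,0,0,0,0],[0.4,-0.06,0,0,0,0,0],[0.4,-0.075,0,0,0,0,0],[0.4,-0.085,0,0,0,0,0],[0.4,-0.092,0,0,0,0,0],[0.4,-0.095,0,0,0,0,0],[0.4,-0.095,0,0,0,0,0]]]'
python3 - <<'E'
from h import *
st(); plan((428.6,381.6,322),80.1,cmdoff=(0,0,0))
E
```

```text
t: 16.33
tcp_pos: [493.8, 32.9, 321.8]
eef_rot: [-0.032, 0.706, 0.032, 0.707]
force: [-0.8, -0.8, -2.2]
opening: 0.552
t 16.33 tcp [493.77  32.9  321.76] F [-0.82 -0.8  -2.2 ] op 0.552 q [ 0.02 -0.01  2.07 -0.    1.08 -1.65]
[[ 0.001 -0.091  0.996]
 [-0.     0.996  0.091]
 [-1.    -0.     0.001]]
shift [-4.000e-04  4.415e-01 -4.160e-02] turn [ 0.0419  0.0002 -0.    ] dist 354.7326399089759
```

```bash
python3 -m crank '[[[0.4,0,0.01,-0.001,0,0,0],[0.4,0,0.03,-0.003,0,0,0],[0.4,0,0.06,-0.006,0,0,0],[0.4,0,0.09,-0.009,0,0,0],[0.4,0,0.12,-0.012,0,0,0],[0.4,0,0.15,-0.015,0,0,0],[0.4,0,0.18,-0.018,0,0,0],[0.4,0,0.205,-0.021,0,0,0],[0.4,0,0.22,-0.022,0,0,0],[0.4,0,0.225,-0.022,0,0,0]]]'
python3 - <<'E'
from h import *
st(); plan((428.6,381.6,310),80.1,cmdoff=(0,0,0))
E
```

```text
t: 17.17
tcp_pos: [459.0, 212.2, 320.2]
eef_rot: [-0.033, 0.707, 0.033, 0.706]
force: [-0.1, -0.3, -1.1]
opening: 0.56
t 17.17 tcp [458.95 212.24 320.2 ] F [-0.08 -0.31 -1.1 ] op 0.56 q [ 0.38  0.01  2.05  0.    1.08 -1.28]
[[-0.002 -0.093  0.996]
 [-0.     0.996  0.093]
 [-1.    -0.    -0.002]]
shift [ 0.0128  0.2143 -0.0181] turn [ 0.0423 -0.0002  0.    ] dist 172.35675437173708
```

```bash
python3 -m crank '[[[0.4,0,0.02,-0.002,0.004,0,0],[0.4,0,0.045,-0.004,0.009,0,0],[0.4,0,0.075,-0.006,0.015,0,0],[0.4,0,0.105,-0.009,0.021,0,0],[0.4,0,0.135,-0.011,0.027,0,0],[0.4,0,0.165,-0.014,0.033,0,0],[0.4,0,0.19,-0.016,0.038,0,0],[0.4,0,0.205,-0.0175,0.041,0,0],[0.4,0,0.214,-0.018,0.042,0,0],[0.4,0,0.214,-0.018,0.042,0,0]]]'
python3 - <<'E'
from h import *
st(); plan((428.6,381.6,240),80.1,cmdoff=(0,0,0))
cv2.imwrite('pics/top8.png',zoom(cams.capture('top')[:,:,::-1],60,120,260,300,3))
cv2.imwrite('pics/side8.png',cams.capture('side')[:,:,::-1])
E
```

```text
t: 18.0
tcp_pos: [429.9, 380.4, 320.5]
eef_rot: [0.061, 0.705, -0.061, 0.704]
force: [-1.7, 0.3, -1.1]
opening: 0.555
t 18.0 tcp [429.88 380.42 320.54] F [-1.67  0.32 -1.12] op 0.555 q [ 0.68  0.14  1.91 -0.    1.09 -0.72]
[[-0.     0.171  0.985]
 [-0.     0.985 -0.171]
 [-1.    -0.    -0.   ]]
shift [ 0.1007  0.0012 -0.0018] turn [ 0.0001 -0.0001  0.0001] dist 80.56127954733043
```

View pics/top8.png

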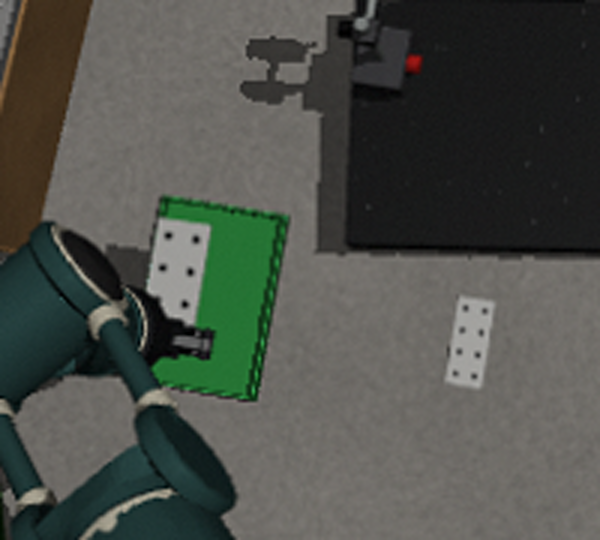

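View pics/side8.png

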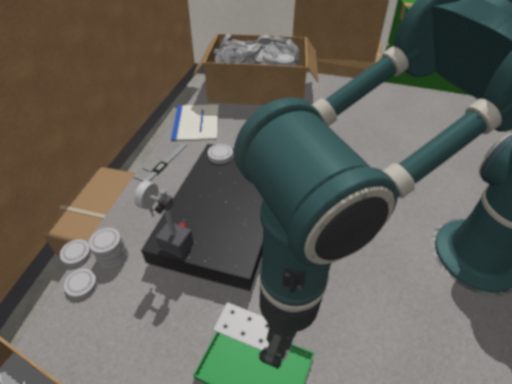

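```bash
python3 - <<'E'
from h import *
f=lambda l:np.array(l)/3+[60,120]
w=px2w('top',f([(158,218),(211,224)]),158.5); m=w.mean(0);print('far end',w.round(1),m, np.linalg.norm(w[0]-w[1]))
a=np.radians(-9.9); print('centre',m[:2]-60*np.array([np.cos(a),np.sin(a)]))
print('hole rows yaw', [ (lambda q: np.degrees(np.arctan2(*(q[0]-q[1])[1::-1])))(px2w('top',f(l),159.)) for l in ([(168,235),(162,267)],[(196,240),(184,304)])])
c=px2w('top',f([(163,197),(288,215),(254,401)]),18);print('tray',c.round(1),(c[0]+c[2])[:2]/2)
E
```

```text
far end [[536.5 385.6 158.5]
 [530.4 335.9 158.5]] [533.41920779 360.72363675 158.5       ] 50.029786001883885
centre [474.31264822 371.03938277]
hole rows yaw [np.float64(-9.744246992973407), np.float64(-9.896076396110972)]
tray [[573.7 422.4  18. ]
 [553.7 293.1  18. ]
 [366.8 326.   18. ]] [470.22573659 374.1870307 ]
```

The plate's measured centre is (474,371) against the tray's (471,374), and their yaws match. I'll correct by about 3 mm and lower.

```bash
python3 -m crank '[[[0.4,0.01,0.001,-0.001,0,0,0],[0.4,0.03,0.003,-0.004,0,0,0],[0.4,0.055,0.003,-0.004,0,0,0],[0.4,0.08,0.003,-0.004,0,0,0],[0.4,0.105,0.003,-0.004,0,0,0],[0.4,0.125,0.003,-0.004,0,0,0],[0.4,0.14,0.003,-0.004,0,0,0],[0.4,0.152,0.003,-0.004,0,0,0],[0.4,0.16,0.003,-0.004,0,0,0],[0.4,0.165,0.003,-0.004,0,0,0]]]'
python3 -m crank '[[[0.4,0,0,0,0,0,0],[0.4,0.001,0,0,0,0,0],[0.4,0.003,0,0,0,0,0],[0.4,0.005,0,0,0,0,0],[0.4,0.007,0,0,0,0,0],[0.4,0.009,0,0,0,0,0],[0.4,0.01,0,0,0,0,0],[0.4,0.011,0,0,0,0,0],[0.4,0.011,0,0,0,0,0],[0.4,0.011,0,0,0,0,0]]]'
python3 - <<'E'
from h import *
st()
cv2.imwrite('pics/top9.png',zoom(cams.capture('top')[:,:,::-1],60,150,210,270,4))
cv2.imwrite('pics/side9.png',zoom(cams.capture('side')[:,:,::-1],180,264,330,384,4))
E
```

```text
t: 18.93
tcp_pos: [427.2, 382.3, 188.3]
eef_rot: [0.061, 0.705, -0.061, 0.704]
force: [0.5, -0.5, -1.0]
opening: 0.559
t: 19.77
tcp_pos: [427.1, 382.7, 180.2]
eef_rot: [0.061, 0.704, -0.061, 0.704]
force: [0.8, 0.4, -1.9]
opening: 0.554
t 19.77 tcp [427.15 382.67 180.15] F [ 0.77  0.42 -1.89] op 0.554 q [ 0.69  0.31  2.   -0.    0.83 -0.71]
[[-0.     0.172  0.985]
 [-0.     0.985 -0.172]
 [-1.    -0.    -0.   ]]
```

View pics/top9.png

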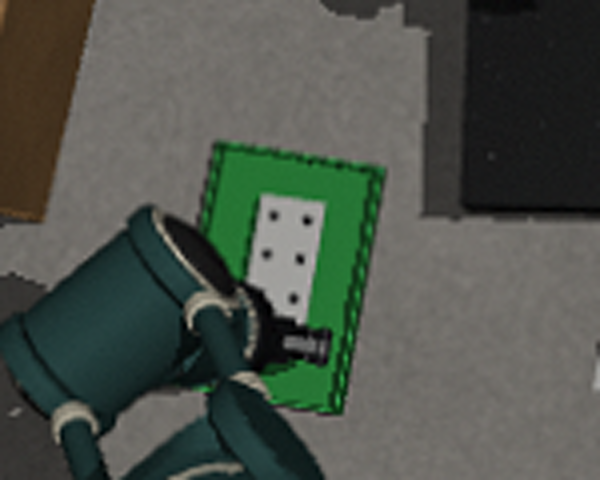

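View pics/side9.png

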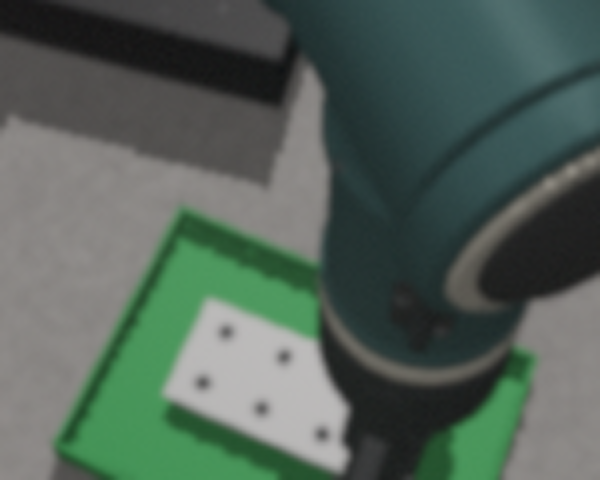

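The plate hangs level inside the tray outline with room on all sides. I'll keep lowering slowly while watching the force.

```bash
python3 -m crank '[[[0.4,0.001,0,0,0,0,0],[0.4,0.002,0,0,0,0,0],[0.4,0.003,0,0,0,0,0],[0.4,0.004,0,0,0,0,0],[0.4,0.005,0,0,0,0,0],[0.4,0.006,0,0,0,0,0],[0.4,0.0065,0,0,0,0,0],[0.4,0.007,0,0,0,0,0],[0.4,0.0075,0,0,0,0,0],[0.4,0.0075,0,0,0,0,0]]]'
python3 -m crank '[[[0.4,0.0003,0,0,0,0,0],[0.4,0.0006,0,0,0,0,0],[0.4,0.0009,0,0,0,0,0],[0.4,0.0012,0,0,0,0,0],[0.4,0.0015,0,0,0,0,0],[0.4,0.0018,0,0,0,0,0],[0.4,0.0021,0,0,0,0,0],[0.4,0.0024,0,0,0,0,0],[0.4,0.0025,0,0,0,0,0],[0.4,0.0025,0,0,0,0,0]]]'
```

```text
t: 20.7
tcp_pos: [427.2, 382.7, 174.1]
eef_rot: [0.061, 0.704, -0.061, 0.704]
force: [0.6, 0.6, -1.1]
opening: 0.554
t: 21.53
tcp_pos: [427.3, 382.8, 174.0]
eef_rot: [0.061, 0.705, -0.061, 0.704]
force: [-3.2, -2.7, 12.4]
opening: 0.553
```

The fingertips touched the floor at TCP z 174, with 12 N, while the plate is still about 8 mm above it. To avoid a drop, I'll back off 3 mm and tilt the tool about 5° about the grasp so the far end reaches the floor first.

```bash
python3 -m crank '[[[0.4,-0.002,0,0,0,0,0],[0.4,-0.004,0,0,0,0,0],[0.4,-0.004,0,0.0025,0,0.002,0],[0.4,-0.004,0,0.005,0,0.004,0],[0.4,-0.004,0,0.0075,0,0.006,0],[0.4,-0.004,0,0.0105,0,0.008,0],[0.4,-0.004,0,0.013,0,0.01,0],[0.4,-0.004,0,0.0155,0,0.012,0],[0.4,-0.004,0,0.0155,0,0.012,0],[0.4,-0.004,0,0.0155,0,0.012,0]]]'
python3 - <<'E'
from h import *
st()
cv2.imwrite('pics/side10.png',zoom(cams.capture('side')[:,:,::-1],180,264,330,384,4))
E
```

```text
t: 22.37
tcp_pos: [439.7, 380.5, 175.3]
eef_rot: [0.064, 0.731, -0.059, 0.677]
force: [-0.1, 0.6, -1.5]
opening: 0.553
t 22.37 tcp [439.73 380.46 175.32] F [-0.12  0.62 -1.49] op 0.553 q [ 0.65  0.35  1.97  0.07  0.88 -0.79]
[[-0.074  0.173  0.982]
 [ 0.013  0.985 -0.172]
 [-0.997 -0.    -0.075]]
```

View pics/side10.png

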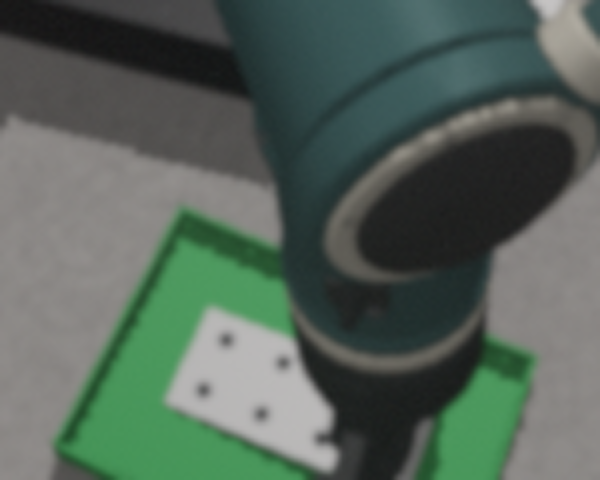

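```bash
python3 -m crank '[[[0.4,0.0002,0,0,0,0,0],[0.4,0.0004,0,0,0,0,0],[0.4,0.0006,0,0,0,0,0],[0.4,0.0008,0,0,0,0,0],[0.4,0.001,0,0,0,0,0],[0.4,0.0012,0,0,0,0,0],[0.4,0.0014,0,0,0,0,0],[0.4,0.0016,0,0,0,0,0],[0.4,0.0016,0,0,0,0,0],[0.4,0.0016,0,0,0,0,0]]]'
```

```text
t: 23.25
tcp_pos: [439.3, 380.6, 174.2]
eef_rot: [0.063, 0.73, -0.059, 0.677]
force: [0.7, -0.4, -0.9]
opening: 0.557
```

```bash
python3 -m crank '[[[0.4,0.0001,0,0,0,0,0],[0.4,0.0002,0,0,0,0,0],[0.4,0.0003,0,0,0,0,0],[0.4,0.0004,0,0,0,0,0],[0.4,0.0005,0,0,0,0,0],[0.4,0.0006,0,0,0,0,0],[0.4,0.0007,0,0,0,0,0],[0.4,0.0008,0,0,0,0,0],[0.4,0.0009,0,0,0,0,0],[0.4,0.001,0,0,0,0,0]]]'
```

```text
t: 24.08
tcp_pos: [439.3, 380.6, 173.9]
eef_rot: [0.063, 0.73, -0.059, 0.677]
force: [-1.4, -0.8, 6.5]
opening: 0.55
```

```bash
python3 -m crank '[[[0.4,-0.0003,0,0,0,0,0],[0.4,-0.0005,0,0,0,0,0],[0.56,-0.0005,0,0,0,0,0],[0.57,-0.0005,0,0,0,0,0],[0.59,-0.0005,0,0,0,0,0],[0.61,-0.0005,0,0,0,0,0],[0.64,-0.0005,0,0,0,0,0],[0.67,-0.0005,0,0,0,0,0],[0.7,-0.0005,0,0,0,0,0],[0.7,-0.0005,0,0,0,0,0]]]'
python3 - <<'E'
from h import *
st()
cv2.imwrite('pics/side11.png',zoom(cams.capture('side')[:,:,::-1],180,264,330,384,4))
E
```

```text
t: 24.92
tcp_pos: [439.2, 380.5, 173.6]
eef_rot: [0.063, 0.731, -0.059, 0.677]
force: [-0.2, -0.7, 0.0]
opening: 0.698
t 24.92 tcp [439.24 380.54 173.6 ] F [-0.21 -0.73  0.01] op 0.698 q [ 0.65  0.35  1.97  0.07  0.88 -0.79]
[[-0.074  0.172  0.982]
 [ 0.013  0.985 -0.172]
 [-0.997 -0.    -0.075]]
```

View pics/side11.png

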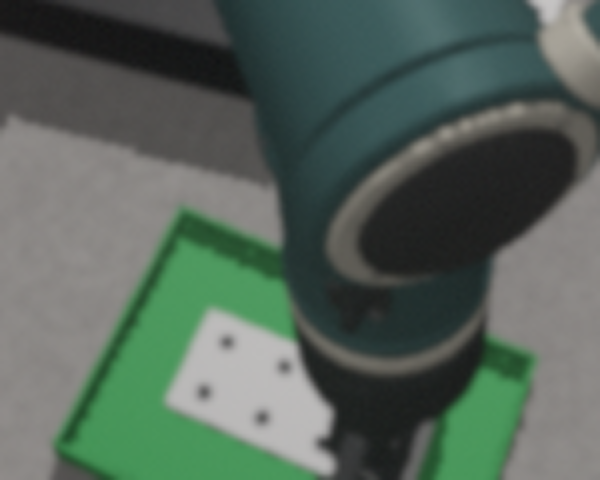

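The far end rests on the floor and the fingers are free. I'll retreat upward, slowly at first.

```bash
python3 -m crank '[[[0.72,-0.001,0,0,0,0,0],[0.72,-0.003,0,0,0,0,0],[0.72,-0.006,0,0,0,0,0],[0.72,-0.012,0,0,0,0,0],[0.72,-0.02,0,0,0,0,0],[0.72,-0.035,0,0,0,0,0],[0.72,-0.055,0,0,0,0,0],[0.72,-0.08,0,0,0,0,0],[0.72,-0.11,0,0,0,0,0],[0.72,-0.14,0,0,0,0,0]]]'
python3 -m crank '[[[0.72,-0.03,0,-0.03,0,0,0],[0.72,-0.06,0,-0.07,0,0,0],[0.72,-0.08,0,-0.1,0,0,0],[0.72,-0.1,0,-0.1,0,0,0],[0.72,-0.1,0,-0.1,0,0,0],[0.72,-0.1,0,-0.1,0,0,0],[0.72,-0.1,0,-0.1,0,0,0],[0.72,-0.1,0,-0.1,0,0,0],[0.72,-0.1,0,-0.1,0,0,0],[0.72,-0.1,0,-0.1,0,0,0]]]'
python3 - <<'E'
from h import *
st()
cv2.imwrite('pics/side12.png',zoom(cams.capture('side')[:,:,::-1],180,264,330,384,4))
cv2.imwrite('pics/top12.png',zoom(cams.capture('top')[:,:,::-1],90,100,320,270,3.4))
E
```

```text
t: 25.8
tcp_pos: [447.5, 379.0, 287.3]
eef_rot: [0.063, 0.73, -0.059, 0.677]
force: [0.1, 0.4, -0.2]
opening: 0.725
t: 26.63
tcp_pos: [375.1, 391.5, 369.8]
eef_rot: [0.063, 0.731, -0.06, 0.677]
force: [-0.4, -0.2, -0.1]
opening: 0.723
t 26.63 tcp [375.11 391.46 369.77] F [-0.43 -0.24 -0.14] op 0.723 q [ 0.74  0.05  1.91  0.06  1.22 -0.68]
[[-0.076  0.173  0.982]
 [ 0.011  0.985 -0.173]
 [-0.997 -0.002 -0.077]]
```

View pics/side12.png

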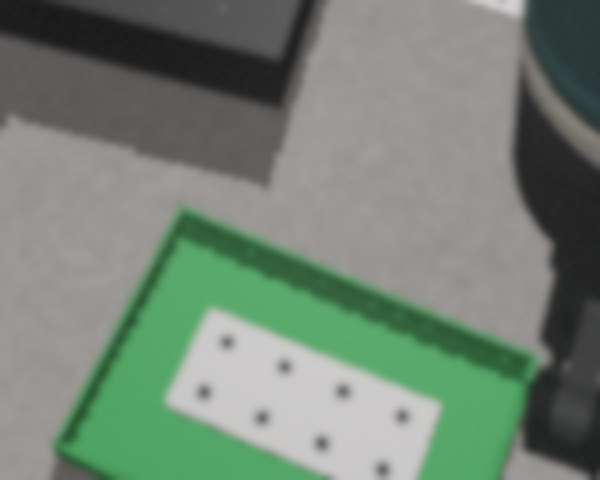

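View pics/top12.png

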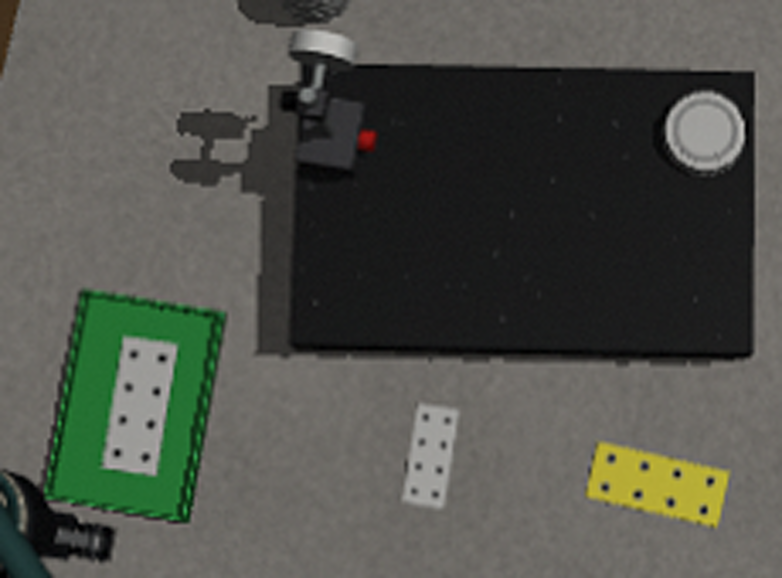

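Both views show the plate flat and central in the green tray, with top-crop corners near (122,337)–(158,474). The stand and lid look unmoved. One numeric check before handing in.

```bash
python3 - <<'E'
from h import *
f=lambda l:np.array(l)/3.4+[90,100]
w=px2w('top',f([(122,336),(178,342),(157,476),(101,469)]),5);m=w.mean(0)
print(m.round(1),np.linalg.norm(w[0]-w[3]),np.linalg.norm(w[0]-w[1]))
a=np.radians(-9.9);d=m[:2]-[471,374]; print('in tray',d@[np.cos(a),np.sin(a)],d@[-np.sin(a),np.cos(a)])
a=cv2.cvtColor(cams.capture('top'),cv2.COLOR_RGB2GRAY); b=cv2.cvtColor(cv2.imread('pics/top0.png'),cv2.COLOR_BGR2GRAY)
for n,(x0,y0,x1,y1) in dict(dial=(170,105,206,156),lid=(280,122,315,156)).items():
    print(n,cv2.phaseCorrelate(np.float32(b[y0:y1,x0:x1]),np.float32(a[y0:y1,x0:x1])))
st(); env.sign_off()
E
```

```text
[471.2 372.2   5. ] 120.92490079379354 51.7670168319225
in tray 0.5125533643446277 -1.776002393606373
dial ((0.04540910842919388, -0.004003886103969734), 0.9964436677748284)
lid ((-0.02173994750512165, 0.019902382508778516), 1.0015834087942854)
t 26.78 tcp [375.09 391.67 370.45] F [-0.08 -0.8  -0.15] op 0.72 q [ 0.74  0.05  1.91  0.06  1.22 -0.68]
[[-0.075  0.173  0.982]
 [ 0.012  0.985 -0.172]
 [-0.997 -0.001 -0.076]]
the job is handed in; nothing more can be done
```

The plate is lying flat in the green tray, released, and the job is handed in at 26.8 s. I slid it under light pressure (readings up to about 8 N) until about 35 mm stuck out over the granite's near edge. I then gripped that end across its width, carried it over and laid it down far end first.

**Last checks:**
- **Plate:** the top camera puts its centre within 2 mm of the tray's centre, measured at 121 x 52 mm, with its yaw along the tray's. Both views show it flat. Its height and tilt were judged only from the pictures.
- **Dial stand and jar lid:** they shifted less than 0.05 px between the first and last pictures, so they did not move.
- **Arm:** it is clear of everything, and the force reading is only noise.

**What did not go as expected:**
- The fingertips touched the tray floor while the plate was still about 8 mm above it, reading about 12 N. I backed off and tilted the tool 4.3° so only the near end had to settle on release.
- The gripper stopped at an opening of 0.557, where 0.59 was expected for a 50 mm width. The hold was firm throughout.
- One malformed command was refused before any motion.

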